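Put the bench air cleaner back together after cleaning

ROBOT

A 7-joint arm with a two-finger parallel gripper is mounted at the origin on the work surface. World frame = base frame: x ahead of the robot, y to its left, z up, the work surface at z = 0. Lengths are in m, angles in rad, forces in N, time in s.
With the tool pointing down it reaches from about 0.4 to 0.75 m from the base axis. Payload 19.5 kg.
Tool frame: the origin (TCP) lies midway between the tips of the shut fingers; the grasp point (between the pads) lies 19 mm behind it (pinch_z is the z of the grasp point in the tool frame, in m); z points along the fingers, y is the direction in which the jaws open and shut (so a half turn about z gives the same grasp; the last joint's range is limited). The gripper opens to 85 mm and grips with 20 to 120 N. Pads are 22 mm wide; open, the fingers measure 114 mm over their backs; the gripper's body (76 mm by 85 mm) begins 54 mm behind the grasp point. The pads swing forward as they close: fully open they stand 13 mm farther back than shut.
Start: joints at [-1.195, 0.707, -0.028, 1.485, 0.022, 0.951, -0.075], TCP at [0.233, 0.526, 0.231] pointing down, gripper open.
Joint ranges: [-2.71, 2.71], [-0.32, 2.16], [-1.57, 1.52], [0, 2.45], [-1.46, 4.6], [0, 2.02], [-2.83, 2.83]. Speed limits (rad/s): [1.89, 1.89, 2.57, 2.57, 3.01, 3.01, 3.01].

INTERFACE

Orientations are given as a 3x3 rotation matrix whose columns are the frame's x, y, z axes.
In Python, from plant import * gives the robot as it stands. The module is installed in compiled form; this text tells all that it offers.
- The arm moves only by the tool servo_tool, never from a script. Its argument "plan" is a list of rows, each an object with "angular": the turn, a rotation vector about the tool's x, y, z in degrees, a list of three; "offset": the shift along the tool's x, y, z in m, a list of three; "gripper": the finger opening in m, from 0 to 0.0854. A call has 1 to 8 rows; each row is the pose to reach, as a shift and turn from the pose commanded when the call began, along the tool's axes at that moment; what a row does not reach only later rows make up. A row lasts 1/8 s, in which the tool goes at most 62.5 mm and 10.7 degrees, less where a joint would pass 70% of its speed; a pose out of reach is approached as far as the arm can. A call with a gripper value outside its range is refused whole. The fingers move at their own pace and stop on an object; "grip_force" is the grip in N (left out, the last holds). Time passes only in rows, so rows that repeat a pose let the fingers close. It gives the time, the measured TCP pose, the force and the opening at its end, in the units of the state.
- read_state(): the state, without advancing time (a new reading comes with each control period).
- snapshot(name): name is "side" or "top" or "wrist"; returns a dict with "img" (420x560x3 uint8, blue, green, red), "depth" (420x560 float32, m along the optical axis (not along the pixel's ray), 0 where there is no reading), "fx", "fy", "cx", "cy" (pixels), "k1" (the pictures are not rectified: a ray, as slopes to the right and down, at radius r is drawn at 1 + k1 r^2 times it, then the intrinsics apply), "origin" and "attitude" of the camera in the world; the wrist camera has in their place "T_tool_cam" (4x4, takes a point from camera to tool coordinates, whose origin is the TCP and whose axes are the flange's). Camera axes: x right, y up, looking along -z (the intrinsics and any distortion apply to the point x, -y, -z); pixel columns grow to the right and rows downward; lengths in m; the calibration is good to about 2 mm. A picture is of the moment at which its call begins: read the wrist's pose just before it.
- job_done(): hands the job in, once; it reports no verdict.
The state is a dict: "clock": time; "joint_pos": joint angles; "dq": joint speeds; "tau": joint torques, N m; "position": TCP position; "tool_rot": TCP orientation; "wrist_force": force on the tool from outside, world axes, zero at the start; "ft_torque": the same for the moment, N m; "gripper_width": finger opening in m.
Only numpy, scipy, OpenCV 4.12 (cv2) and the standard library are available. Lean on these libraries where they do the work, as an engineer would, in place of code of your own. Each camera call takes 0.05 s, during which the arm holds its last target. There are 200 camera calls.

TASK

The bench air cleaner has been cleaned and needs putting back together: take the clean filter out of the wooden drying block and slide it edgewise down into the slot on top of the cleaner until it is fully home, and fit the loose dial knob on the cleaner's D-shaped shaft, turned so that the flats match and pushed right on. Once the filter is in, press the dial all the way down with the knob to clear the filter warning, and finish while still holding it pressed down with the gripper: do not let go. Leave the other things on the table where they are.

Things in the scene. Friction and masses are not known exactly. Their poses are not given: they have to be found in the camera images.
- cleaner: bench air cleaner, a grey metal case fixed to the table, 200 mm (its x) by 320 mm (its y) by 120 mm tall; origin at the centre of its underside. On the flat top, at z 120 mm: the filter slot towards its -y end (at x 0, y -100 mm) and a black control panel with the dial shaft towards its +y end (at x -20, y 80 mm)
- slot (a point): centre of the filter slot's floor, 50 mm above the table; axes as the cleaner's. The slot is an upright well 106 mm long (x), 16 mm wide (y), open above; a black flared rim round its mouth, about 22 mm wide inside, reaches 76 mm above this point. A filter that is home stands with its underside on this floor, its frame about level with the rim, only the tab standing out
- shaft_tip (a point): centre of the upper end of the bare steel dial shaft, 21 mm above the panel (141 mm above the table) when not pressed; z up. Shaft 14 mm in diameter with one flat, 3.2 mm from the axis, on its +x side; the top 2.5 mm is 1.2 mm smaller all round. It turns about its axis against a slight 0.01 N m of friction and stays where it is left
- dial_push (a joint): how far the dial shaft is pressed in, m: 0 up, 0.005 all the way down. A spring resists: 3.6 N to start it moving, 6.6 N at the bottom stop; it springs back when let go
- knob: loose round black knob, 34 mm across, 32 tall, 45 g, standing bore down; origin under its centre, z up. White pointer line on top and side marks its +x; the bore's flat is on that side. Bore 14 mm deep, 0.5 mm larger than the shaft all round, wider mouth in the first 2.5 mm. Pushed right on, its underside is 14 mm below the shaft tip: 7 mm above the panel, 2 mm when pressed down
- filter: the clean filter cassette, grey plastic frame with white pleated paper, about 90 g, standing upright in the middle slot of the drying block; frame 100 mm (x) by 12 mm (y) by 75 mm tall, and on the middle of its upper edge a finger tab 30 mm (x) by 10 mm (y) by 34 mm tall, so 109 mm in all; origin at the centre of its underside, z up. Either way round fits
- rack: wooden drying block fixed to the table, 122 mm (x) by 112 mm (y) by 45 mm tall, with three upright slots 15 mm wide running along x, 34 mm apart; origin at the centre of its underside. Slot floors 12 mm above the table; the filter stands in the middle slot
- old_filter: bystander: the worn filter cassette with brown paper, lying flat, 12 mm thick; origin at the underside, at the bottom edge of its frame; leave alone
- wood_block: bystander: dark wood offcut 110 x 55 x 35 mm; origin under its centre; leave alone
- sanding_block: bystander: cork sanding block 100 x 60 x 28 mm; origin under its centre; leave alone
- eraser: bystander: whiteboard eraser 105 x 52 x 35 mm; origin under its centre; leave alone
- marker: bystander: whiteboard marker, 120 mm long, 17 mm thick, lying; origin under its middle; leave alone
- brush: bystander: bristle brush 130 x 45 x 42 mm; origin under its centre; leave alone
- tin: bystander: open aluminium tin, 80 mm across, 85 mm tall; origin under its centre; leave alone

How it is judged:
By the outcome, as a careful person would: the job done as asked, in the order asked, and still so for the second after the job is handed in, while the arm keeps its last pose, push and grip.
It also fails if it takes over 61 s, if anything falls off the work surface, if the arm or the gripper's body presses on something with over 40 N, if the wrist force passes 120 N, or if a joint passes its speed limit or range.

## Working session

There is one attempt and no reset: what is moved stays moved. The work goes in short steps, Python scripts to look and compute and a tool call to move; the robot and the scene stay as the last step left them, time stands still between calls to the robot, and variables do not carry over. Pictures are saved under pics/ and viewed, about 8 in all and at most 12, crops included, and the job is handed in when it is done.

Besides the shell and the picture viewer there is one more tool, called after "Request:" by a JSON object that holds its "name" and its "arguments". servo_tool: Moves the arm, as the interface text tells. Its arguments: {"type":"object","properties":{"plan":{"type":"array"},"grip_force":{"type":"number"}},"required":["plan"]}

```bash
mkdir -p pics; cat > h.py <<'E'
from plant import *
import numpy as np, cv2
def cam(n):
    st=read_state(); s=snapshot(n)
    if n=="wrist":
        T=np.eye(4);T[:3,:3]=np.array(st["tool_rot"]);T[:3,3]=st["position"]
        M=T@np.array(s["T_tool_cam"]); s["R"]=M[:3,:3]; s["o"]=M[:3,3]
    else: s["R"]=np.array(s["attitude"]).reshape(3,3); s["o"]=np.array(s["origin"])
    return s
def rays(s,px):
    px=np.atleast_2d(np.asarray(px,float))
    K=np.array([[s["fx"],0,s["cx"]],[0,s["fy"],s["cy"]],[0,0,1]])
    u=cv2.undistortPoints(px.reshape(-1,1,2),K,np.array([s["k1"],0,0,0,0.])).reshape(-1,2)
    return np.c_[u[:,0],-u[:,1],-np.ones(len(u))]@s["R"].T
def onz(s,px,z):
    d=rays(s,px); return s["o"]+d*((z-s["o"][2])/d[:,2])[:,None]
def cloud(s):
    h,w=s["depth"].shape; v,u=np.mgrid[:h,:w]
    P=rays(s,np.c_[u.ravel(),v.ravel()])*s["depth"].reshape(-1,1)+s["o"]
    P[s["depth"].ravel()==0]=np.nan
    return P.reshape(h,w,3)
E
python3 - <<'E'
from h import *
for n in("top","side","wrist"):
    s=cam(n); cv2.imwrite(f"pics/{n}0.png",s["img"]); print(n,s["o"].round(3),s["R"].round(2).tolist(),s["fx"],s["k1"])
    np.savez(f"{n}0.npz",**{k:v for k,v in s.items()})
st=read_state();print({k:np.round(v,3).tolist() for k,v in st.items()})
E
```

```text
top [0.498 0.057 1.179] [[-0.03, 1.0, -0.1], [-1.0, -0.03, -0.02], [-0.02, 0.1, 1.0]] 387.12514276506414 0.0015582642569173986
side [1.327 0.57  1.196] [[-0.55, -0.65, 0.53], [0.83, -0.42, 0.35], [-0.01, 0.63, 0.77]] 535.2384994912053 -0.18664005462855401
wrist [0.157 0.559 0.374] [[0.41, -0.86, -0.3], [0.91, 0.38, 0.13], [-0.0, -0.33, 0.95]] 316.10622910601074 -0.05964096806802916
{'clock': 0.15, 'joint_pos': [-1.195, 0.707, -0.028, 1.485, 0.022, 0.951, -0.075], 'dq': [0.0, -0.002, -0.0, -0.002, 0.002, 0.0, 0.001], 'tau': [0.0, -88.33, 1.235, -23.619, 0.017, 0.005, -0.0], 'position': [0.233, 0.525, 0.231], 'tool_rot': [[-0.914, 0.406, -0.0], [0.406, 0.914, -0.001], [-0.0, -0.001, -1.0]], 'wrist_force': [0.713, -0.206, 0.075], 'ft_torque': [0.013, -0.045, -0.041], 'gripper_width': 0.085}
```

View pics/top0.png

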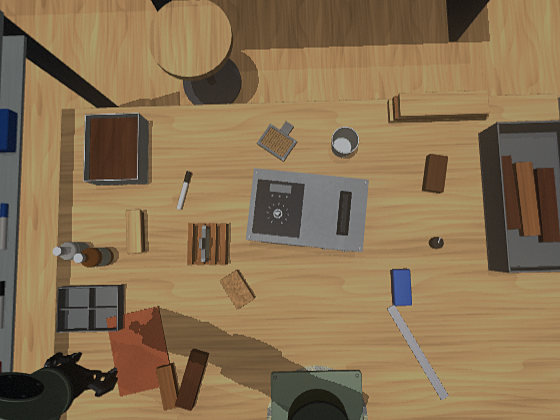

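View pics/side0.png

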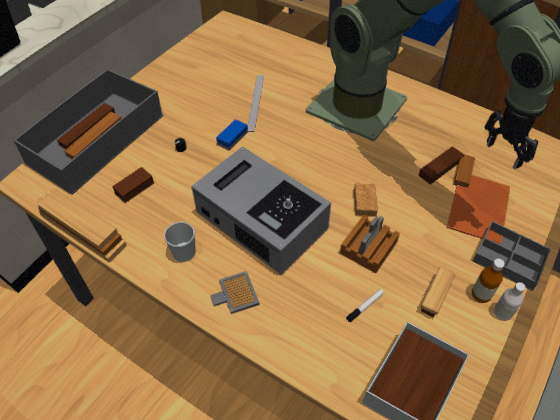

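```bash
python3 - <<'E'
from h import *
s=dict(np.load("top0.npz")); P=cloud(s); img=s["img"]
# cleaner top face by height
def rect(m,z,lab):
    cs,_=cv2.findContours(m.astype(np.uint8),cv2.RETR_EXTERNAL,cv2.CHAIN_APPROX_NONE)
    c=max(cs,key=cv2.contourArea); w=onz(s,c.reshape(-1,2),z)[:,:2]
    r=cv2.minAreaRect((w*1000).astype(np.float32)); print(lab,np.round(r[0],1),np.round(r[1],1),round(r[2],2))
Z=P[:,:,2]; v,u=np.mgrid[:420,:560]
def win(a,b,c,d): return (u>a)&(u<b)&(v>c)&(v<d)
rect((Z>.10)&(Z<.16)&win(235,380,160,260),.12,"cleaner")
g=img.max(2)
rect((g<60)&win(325,360,180,245),.126,"slot rim")
rect((g<60)&win(252,305,175,240),.12,"panel")
rect((Z>.03)&win(180,238,215,272),.045,"rack")
rect((Z>.09)&win(180,238,215,272),.10,"filter")
rect((Z>.015)&win(425,447,232,252),.032,"knob")
print("shaft",onz(s,[277.5,213],.141))
print("tab pts", np.nanmax(Z[215:272,180:238]))
big=cv2.resize(img[160:280,170:450],None,fx=2.8,fy=2.8,interpolation=cv2.INTER_CUBIC); cv2.imwrite("pics/crop.png",big)
E
```

```text
cleaner [594.7  14.4] [319.8 199.9] 82.55
slot rim [582.8 -84.1] [ 30.8 117.9] 82.49
panel [672.5  86.9] [61.5  4.7] 82.6
rack [509.7 308. ] [114.5 119.7] 88.59
filter [510.5 309.3] [16.9 27.8] 88.55
knob [ 495.2 -364.9] [37.9 32.1] 88.56
shaft [[0.58523844 0.09510306 0.141     ]]
tab pts 0.12398200644638746
```

View pics/crop.png

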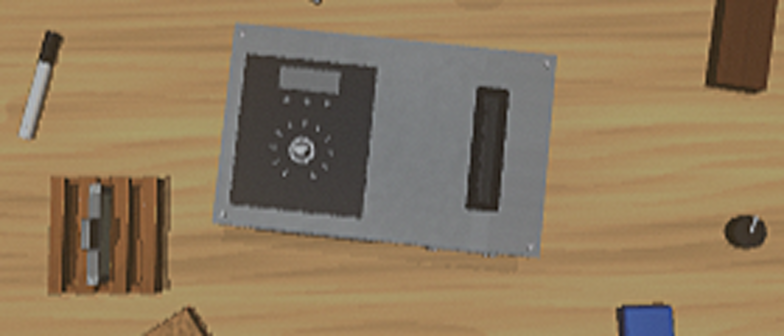

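```bash
cat >> h.py <<'E'
from scipy.spatial.transform import Rotation as Ro
def go(p,yaw):
    "move to TCP p with tool y axis at world angle yaw(deg), z down"
    st=read_state(); R=np.array(st["tool_rot"]); a=np.radians(yaw)
    best=None
    for k in(0,np.pi):
        y=np.array([np.cos(a+k),np.sin(a+k),0]); z=np.array([0,0,-1.]); T=np.c_[np.cross(y,z),y,z]
        rv=Ro.from_matrix(R.T@T).as_rotvec(degrees=True)
        if best is None or np.linalg.norm(rv)<np.linalg.norm(best): best=rv
    print("clk",round(st["clock"],2),"pos",np.round(st["position"],4),"q7",round(st["joint_pos"][6],2),"w",round(st["gripper_width"],4),"F",np.round(st["wrist_force"],1),"M",np.round(st["ft_torque"],2))
    print("offset",(R.T@(np.array(p)-np.array(st["position"]))).round(4).tolist(),"ang",best.round(2).tolist())
E
python3 -c "
from h import *
go([.51,.309,.225],88.6)"
```

```text
clk 0.15 pos [0.2333 0.5254 0.2309] q7 -0.08 w 0.0853 F [ 0.7 -0.2  0.1] M [ 0.01 -0.04 -0.04]
offset [-0.3407, -0.0855, 0.006] ang [-0.05, -0.01, -22.54]
```

Request:
{"name": "servo_tool", "arguments": {"plan": [{"offset": [-0.3407, -0.0855, 0.006], "angular": [0, 0, -22.5], "gripper": 0.085}, {"offset": [-0.3407, -0.0855, 0.006], "angular": [0, 0, -22.5], "gripper": 0.085}, {"offset": [-0.3407, -0.0855, 0.006], "angular": [0, 0, -22.5], "gripper": 0.085}, {"offset": [-0.3407, -0.0855, 0.006], "angular": [0, 0, -22.5], "gripper": 0.085}, {"offset": [-0.3407, -0.0855, 0.006], "angular": [0, 0, -22.5], "gripper": 0.085}, {"offset": [-0.3407, -0.0855, 0.006], "angular": [0, 0, -22.5], "gripper": 0.085}, {"offset": [-0.3407, -0.0855, 0.006], "angular": [0, 0, -22.5], "gripper": 0.085}, {"offset": [-0.3407, -0.0855, 0.006], "angular": [0, 0, -22.5], "gripper": 0.085}]}}

```text
clock: 1.15
position: [0.5094, 0.3097, 0.2251]
tool_rot: [[-1.0, 0.025, -0.001], [0.025, 1.0, 0.0], [0.001, 0.0, -1.0]]
wrist_force: [-0.4, 0.6, -0.4]
gripper_width: 0.0851
```

```bash
python3 - <<'E'
from h import *
s=cam("wrist"); cv2.imwrite("pics/w1.png",s["img"]); np.savez("w1.npz",**s)
P=cloud(s);Z=P[:,:,2];x,y=P[:,:,0],P[:,:,1]
for lo,hi,l in((.112,.13,"tab"),(.075,.095,"frame"),(.04,.05,"rack")):
    m=(Z>lo)&(Z<hi)&(abs(x-.51)<.09)&(abs(y-.309)<.07); q=P[m]
    if len(q)>20:
        r=cv2.minAreaRect((q[:,:2]*1000).astype(np.float32)); print(l,len(q),np.round(r[0],1),np.round(r[1],1),round(r[2],1),np.median(q[:,2]).round(4))
go([.51,.309,.091],88.6)
E
```

```text
tab 442 [511.4 308.2] [10.  30.2] 87.2 0.1213
frame 846 [511.5 308.6] [ 11.6 100.4] 88.3 0.0875
rack 7203 [510.7 308.4] [112.4 121.7] 88.2 0.0454
clk 1.2 pos [0.5092 0.31   0.2252] q7 0.81 w 0.0851 F [-0.5  1.1  0.9] M [0.01 0.02 0.01]
offset [-0.0009, -0.001, 0.1342] ang [0.01, -0.03, 0.04]
```

View pics/w1.png

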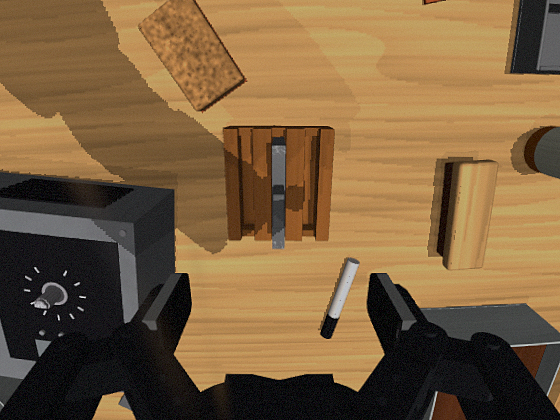

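Request:
{"name": "servo_tool", "arguments": {"plan": [{"offset": [-0.0022, -0.0015, 0.06], "angular": [0, 0, 0.2], "gripper": 0.06}, {"offset": [-0.0022, -0.0015, 0.11], "angular": [0, 0, 0.2], "gripper": 0.04}, {"offset": [-0.0022, -0.0015, 0.134], "angular": [0, 0, 0.2], "gripper": 0.03}, {"offset": [-0.0022, -0.0015, 0.134], "angular": [0, 0, 0.2], "gripper": 0.0}, {"offset": [-0.0022, -0.0015, 0.134], "angular": [0, 0, 0.2], "gripper": 0.0}, {"offset": [-0.0022, -0.0015, 0.134], "angular": [0, 0, 0.2], "gripper": 0.0}, {"offset": [-0.0022, -0.0015, 0.134], "angular": [0, 0, 0.2], "gripper": 0.0}, {"offset": [-0.0022, -0.0015, 0.134], "angular": [0, 0, 0.2], "gripper": 0.0}], "grip_force": 60}}

```text
clock: 2.2
position: [0.5123, 0.3076, 0.0916]
tool_rot: [[-1.0, 0.029, 0.0], [0.029, 1.0, 0.0], [-0.0, 0.0, -1.0]]
wrist_force: [-0.4, 0.3, -0.8]
gripper_width: 0.0094
```

```bash
python3 -c "
from h import *
go([.5114,.3085,.235],88.4)"
```

```text
clk 2.2 pos [0.5123 0.3076 0.0916] q7 0.77 w 0.0094 F [-0.4  0.3 -0.8] M [-0.02  0.08  0.01]
offset [0.0008, 0.0009, -0.1434] ang [0.0, 0.02, -0.04]
```

Request:
{"name": "servo_tool", "arguments": {"plan": [{"offset": [0, 0, -0.05], "angular": [0, 0, 0], "gripper": 0.0}, {"offset": [0, 0, -0.11], "angular": [0, 0, 0], "gripper": 0.0}, {"offset": [0, 0, -0.153], "angular": [0, 0, 0], "gripper": 0.0}, {"offset": [-0.015, -0.06, -0.153], "angular": [0, 0, 1.5], "gripper": 0.0}, {"offset": [-0.035, -0.12, -0.153], "angular": [0, 0, 3], "gripper": 0.0}, {"offset": [-0.055, -0.17, -0.153], "angular": [0, 0, 4.5], "gripper": 0.0}, {"offset": [-0.075, -0.22, -0.153], "angular": [0, 0, 6], "gripper": 0.0}, {"offset": [-0.079, -0.25, -0.153], "angular": [0, 0, 6], "gripper": 0.0}]}}

```text
clock: 3.2
position: [0.5846, 0.0524, 0.2442]
tool_rot: [[-0.991, 0.136, 0.0], [0.136, 0.991, -0.001], [-0.0, -0.001, -1.0]]
wrist_force: [0.1, -0.4, -1.7]
gripper_width: 0.0093
```

```bash
python3 - <<'E'
from h import *
s=cam("wrist"); cv2.imwrite("pics/w2.png",s["img"]); np.savez("w2.npz",**s)
go([.582,-.0845,.245],82.5)
P=cloud(s);Z=P[:,:,2];x,y=P[:,:,0],P[:,:,1]
def fit(m,l):
    q=P[m]
    r=cv2.minAreaRect((q[:,:2]*1000).astype(np.float32)); print(l,len(q),np.round(r[0],1),np.round(r[1],1),round(r[2],1),np.median(q[:,2]).round(4))
n=(abs(x-.582)<.09)&(abs(y+.0845)<.03)
fit(n&(Z>.1235)&(Z<.129),"rim")
fit(n&(Z<.105)&(Z>.03),"well")
fit((abs(x-.585)<.012)&(abs(y-.096)<.012)&(Z>.137)&(Z<.145),"shaft")
fit((Z>.117)&(Z<.123)&(y<.25)&(y>-.2)&(x>.4)&(x<.75),"top")
E
```

```text
clk 3.25 pos [0.5846 0.0488 0.2442] q7 1.16 w 0.0091 F [ 0.7 -6.5 -0.9] M [-0.49 -0.1  -0.04]
offset [-0.0159, -0.1324, -0.0004] ang [-0.18, 0.03, -0.47]
rim 1749 [584.  -85.6] [ 32.7 120.8] 82.7 0.126
well 812 [585.1 -93.7] [  7.4 103.6] 85.7 0.0973
shaft 166 [585.8  95.5] [13.4  9.3] 81.5 0.1412
top 61758 [597.5  13.4] [321.6 202. ] 82.5 0.1206
```

View pics/w2.png

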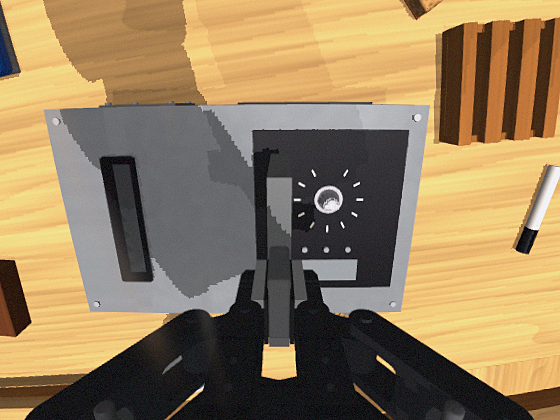

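Request:
{"name": "servo_tool", "arguments": {"plan": [{"offset": [-0.003, -0.035, 0], "angular": [0, 0, -0.2], "gripper": 0.0}, {"offset": [-0.009, -0.08, 0], "angular": [0, 0, -0.3], "gripper": 0.0}, {"offset": [-0.018, -0.12, 0], "angular": [0, 0, -0.4], "gripper": 0.0}, {"offset": [-0.0185, -0.1331, 0], "angular": [0, 0, -0.5], "gripper": 0.0}, {"offset": [-0.0185, -0.1331, 0.018], "angular": [0, 0, -0.5], "gripper": 0.0}, {"offset": [-0.0185, -0.1331, 0.028], "angular": [0, 0, -0.5], "gripper": 0.0}, {"offset": [-0.0185, -0.1331, 0.028], "angular": [0, 0, -0.5], "gripper": 0.0}]}}

```text
clock: 4.12
position: [0.5844, -0.0783, 0.216]
tool_rot: [[-0.992, 0.123, -0.001], [0.123, 0.992, 0.0], [0.001, 0.0, -1.0]]
wrist_force: [0.1, -0.8, -0.6]
gripper_width: 0.0091
```

```bash
python3 - <<'E'
from h import *
s=cam("wrist"); cv2.imwrite("pics/w3.png",s["img"]); np.savez("w3.npz",**s)
go([.5849,-.0857,.1296],82.5)
P=cloud(s);Z=P[:,:,2];x,y=P[:,:,0],P[:,:,1]
def fit(m,l):
    q=P[m]
    if len(q)<5: print(l,len(q));return
    r=cv2.minAreaRect((q[:,:2]*1000).astype(np.float32)); print(l,len(q),np.round(r[0],1),np.round(r[1],1),round(r[2],1),np.median(q[:,2]).round(4))
n=(abs(x-.585)<.09)&(abs(y+.0857)<.03)
fit(n&(Z>.1235)&(Z<.129),"rim")
fit(n&(Z>.19)&(Z<.213),"filter frame")
fit((Z>.117)&(Z<.123)&(y<.25)&(y>-.2)&(x>.4)&(x<.75),"top")
v=n&(Z>.135)&(Z<.2); q=P[v]; 
for a in(.14,.16,.18): 
    k=q[abs(q[:,2]-a)<.01]; print(a,len(k),k.mean(0).round(4) if len(k) else "",k.min(0).round(4) if len(k) else "",k.max(0).round(4) if len(k) else "")
E
```

```text
clk 4.17 pos [ 0.5847 -0.0784  0.2165] q7 1.37 w 0.009 F [ 0.3  0.7 -0.5] M [ 0.04 -0.03  0.03]
offset [-0.0011, -0.0072, 0.0869] ang [0.0, -0.01, 0.4]
rim 1308 [577.2 -85.1] [ 31.1 107.7] 82.5 0.126
filter frame 1710 [584.9 -78.8] [ 12.1 101. ] 82.9 0.2123
top 74650 [597.2  13.8] [321.9 201.1] 82.6 0.1206
0.14 54 [ 0.5352 -0.0726  0.1431] [ 0.5343 -0.0783  0.137 ] [ 0.536  -0.0668  0.1497]
0.16 103 [ 0.5352 -0.0724  0.1604] [ 0.5344 -0.0784  0.1504] [ 0.536  -0.0665  0.17  ]
0.18 138 [ 0.5352 -0.0725  0.1804] [ 0.5343 -0.0784  0.1701] [ 0.5361 -0.0665  0.1894]
```

View pics/w3.png

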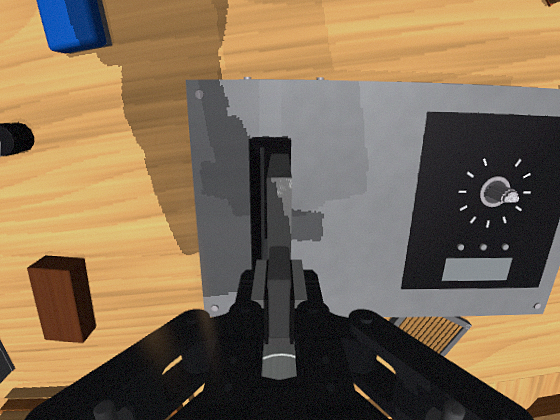

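Request:
{"name": "servo_tool", "arguments": {"plan": [{"offset": [-0.0004, -0.0069, 0], "angular": [0, 0, 0.4], "gripper": 0.0}, {"offset": [-0.0004, -0.0069, 0], "angular": [0, 0, 0.4], "gripper": 0.0}, {"offset": [-0.0004, -0.0069, 0.01], "angular": [0, 0, 0.4], "gripper": 0.0}, {"offset": [-0.0004, -0.0069, 0.018], "angular": [0, 0, 0.4], "gripper": 0.0}, {"offset": [-0.0004, -0.0069, 0.026], "angular": [0, 0, 0.4], "gripper": 0.0}, {"offset": [-0.0004, -0.0069, 0.034], "angular": [0, 0, 0.4], "gripper": 0.0}, {"offset": [-0.0004, -0.0069, 0.042], "angular": [0, 0, 0.4], "gripper": 0.0}, {"offset": [-0.0004, -0.0069, 0.045], "angular": [0, 0, 0.4], "gripper": 0.0}]}}

```text
clock: 5.18
position: [0.584, -0.0858, 0.1707]
tool_rot: [[-0.991, 0.131, -0.001], [0.131, 0.991, -0.0], [0.001, -0.0, -1.0]]
wrist_force: [0.8, 0.2, -1.1]
gripper_width: 0.0091
```

```bash
python3 -c "
from h import *
go([.5843,-.0853,.1292],82.5)
s=cam('wrist');P=cloud(s);Z=P[:,:,2];x,y=P[:,:,0],P[:,:,1]
n=(abs(x-.585)<.09)&(abs(y+.0857)<.03)&(Z>.15)&(Z<.173);q=P[n]
r=cv2.minAreaRect((q[:,:2]*1000).astype(np.float32));print(np.round(r[0],1),np.round(r[1],1),r[2],np.median(q[:,2]))
go([.5843,-.0853,.1292],82.5)"
```

```text
clk 5.17 pos [ 0.584  -0.0858  0.1707] q7 1.36 w 0.0091 F [ 0.8  0.2 -1.1] M [ 0.03  0.04 -0.01]
offset [-0.0002, 0.0006, 0.0415] ang [-0.01, -0.04, -0.03]
[584.8 -86.3] [ 12.  101.6] 82.45764923095703 0.16717603558082333
clk 5.22 pos [ 0.584  -0.0858  0.1707] q7 1.36 w 0.0089 F [ 0.1 -0.4 -2.2] M [0.03 0.03 0.02]
offset [-0.0003, 0.0006, 0.0415] ang [-0.0, -0.04, -0.04]
```

Request:
{"name": "servo_tool", "arguments": {"plan": [{"offset": [0, 0.0005, 0.012], "angular": [0, 0, 0], "gripper": 0.0}, {"offset": [0, 0.0005, 0.023], "angular": [0, 0, 0], "gripper": 0.0}, {"offset": [0, 0.0005, 0.033], "angular": [0, 0, 0], "gripper": 0.0}, {"offset": [0, 0.0005, 0.039], "angular": [0, 0, 0], "gripper": 0.0}, {"offset": [0, 0.0005, 0.0415], "angular": [0, 0, 0], "gripper": 0.0}, {"offset": [0, 0.0005, 0.042], "angular": [0, 0, 0], "gripper": 0.0}, {"offset": [0, 0.0005, 0.042], "angular": [0, 0, 0], "gripper": 0.0}]}}

```text
clock: 6.1
position: [0.5843, -0.0854, 0.1296]
tool_rot: [[-0.991, 0.131, 0.0], [0.131, 0.991, -0.0], [-0.0, -0.0, -1.0]]
wrist_force: [-0.3, -0.2, -1.1]
gripper_width: 0.0089
```

```bash
python3 -c "
from h import *
go([.5843,-.0853,.1292],82.5)
s=cam('wrist');P=cloud(s);Z=P[:,:,2];x,y=P[:,:,0],P[:,:,1]
n=(abs(x-.585)<.048)&(abs(y+.0857)<.006)&(Z<.14);q=P[n]
print(np.percentile(q[:,2],[5,25,50,75,95]),len(q))
go([.5843,-.0853,.1292],82.5)"
```

```text
clk 6.1 pos [ 0.5843 -0.0854  0.1296] q7 1.34 w 0.0089 F [-0.3 -0.2 -1.1] M [-0.   -0.04 -0.  ]
offset [0.0, 0.0001, 0.0004] ang [-0.01, 0.02, -0.04]
[0.09564581 0.12463072 0.12592653 0.1266028  0.13602509] 1816
clk 6.15 pos [ 0.5843 -0.0854  0.1296] q7 1.34 w 0.0089 F [-0.2 -0.1 -0.4] M [-0.02  0.03  0.01]
offset [0.0, 0.0001, 0.0004] ang [-0.0, 0.02, -0.04]
```

Request:
{"name": "servo_tool", "arguments": {"plan": [{"offset": [0, 0, 0.001], "angular": [0, 0, 0], "gripper": 0.0}, {"offset": [0, 0, 0.0015], "angular": [0, 0, 0], "gripper": 0.0}, {"offset": [0, 0, 0.002], "angular": [0, 0, 0], "gripper": 0.0}, {"offset": [0, 0, 0.002], "angular": [0, 0, 0], "gripper": 0.0}]}}

```text
clock: 6.65
position: [0.5846, -0.0854, 0.1288]
tool_rot: [[-0.991, 0.131, 0.002], [0.131, 0.991, -0.0], [-0.002, -0.0, -1.0]]
wrist_force: [-6.3, 1.3, 24.5]
gripper_width: 0.009
```

Request:
{"name": "servo_tool", "arguments": {"plan": [{"offset": [0, 0, 0.0], "angular": [0, 0, 0], "gripper": 0.04}, {"offset": [0, 0, 0.0], "angular": [0, 0, 0], "gripper": 0.04}, {"offset": [0, 0, 0], "angular": [0, 0, 0], "gripper": 0.04}, {"offset": [0, 0, -0.05], "angular": [0, 0, 0], "gripper": 0.07}, {"offset": [0, 0, -0.09], "angular": [0, 0, 0], "gripper": 0.085}, {"offset": [0.015, -0.03, -0.09], "angular": [0, 0, 0], "gripper": 0.085}, {"offset": [0.015, -0.03, -0.09], "angular": [0, 0, 0], "gripper": 0.085}]}}

```text
clock: 7.52
position: [0.5645, -0.1153, 0.2176]
tool_rot: [[-0.991, 0.134, -0.0], [0.134, 0.991, -0.001], [0.0, -0.001, -1.0]]
wrist_force: [0.1, 0.3, -0.2]
gripper_width: 0.0849
```

```bash
python3 - <<'E'
from h import *
go([.475,-.365,.2],90)
s=cam("wrist"); np.savez("w4.npz",**s); cv2.imwrite("pics/w4.png",s["img"])
P=cloud(s);Z=P[:,:,2];x,y=P[:,:,0],P[:,:,1]
def fit(m,l):
    q=P[m]
    if len(q)<5: print(l,len(q));return
    r=cv2.minAreaRect((q[:,:2]*1000).astype(np.float32)); print(l,len(q),np.round(r[0],1),np.round(r[1],1),round(r[2],1),np.median(q[:,2]).round(4))
n=(abs(x-.585)<.048)&(abs(y+.0857)<.005)
print(np.percentile(Z[n&(Z<.14)],[5,25,50,75,95]))
fit(n&(Z>.15)&(Z<.17),"tab")
fit((Z>.117)&(Z<.1225)&(y<.25)&(y>-.2)&(x>.4)&(x<.75),"top")
fit((abs(x-.585)<.015)&(abs(y-.096)<.015)&(Z>.138)&(Z<.145),"shaft")
E
```

```text
clk 7.53 pos [ 0.5645 -0.1153  0.2176] q7 1.42 w 0.0849 F [ 0.1  0.3 -0.2] M [-0.   -0.05 -0.  ]
offset [0.0553, -0.2594, 0.018] ang [-0.08, -0.01, -7.7]
[0.0966753  0.1228842  0.12510552 0.12586791 0.13556175]
tab 574 [584.3 -85.8] [ 9.5 30.9] 86.1 0.1592
top 62442 [596.3   4.8] [303.7 201.6] 82.5 0.1206
shaft 162 [585.2  94.3] [13.   8.7] 88.9 0.1408
```

View pics/w4.png

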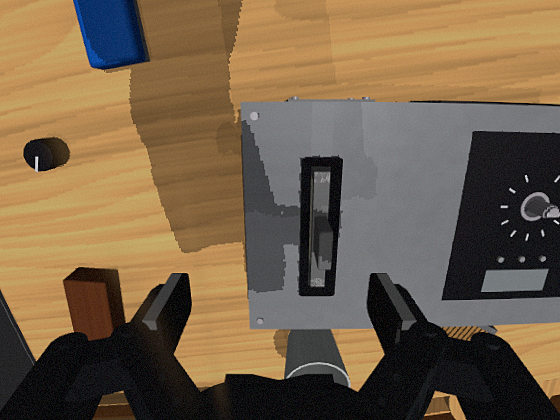

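Request:
{"name": "servo_tool", "arguments": {"plan": [{"offset": [0.015, -0.06, 0], "angular": [0, 0, -2], "gripper": 0.085}, {"offset": [0.025, -0.12, 0], "angular": [0, 0, -4], "gripper": 0.085}, {"offset": [0.035, -0.18, 0.02], "angular": [0, 0, -6], "gripper": 0.085}, {"offset": [0.035, -0.23, 0.05], "angular": [0, 0, -7.7], "gripper": 0.085}, {"offset": [0.031, -0.256, 0.067], "angular": [0, 0, -7.7], "gripper": 0.085}, {"offset": [0.031, -0.256, 0.067], "angular": [0, 0, -7.7], "gripper": 0.085}, {"offset": [0.031, -0.256, 0.067], "angular": [0, 0, -7.7], "gripper": 0.085}, {"offset": [0.031, -0.256, 0.067], "angular": [0, 0, -7.7], "gripper": 0.085}]}}

```text
clock: 8.57
position: [0.5019, -0.3618, 0.151]
tool_rot: [[-1.0, -0.004, 0.001], [-0.004, 1.0, -0.0], [-0.001, -0.0, -1.0]]
wrist_force: [-0.3, 0.4, -0.1]
gripper_width: 0.085
```

```bash
python3 - <<'E'
from h import *
go([.495,-.365,.001],90)
s=cam("wrist"); np.savez("w5.npz",**s); img=s["img"]
P=cloud(s);Z=P[:,:,2];x,y=P[:,:,0],P[:,:,1]
n=(abs(x-.495)<.03)&(abs(y+.365)<.03)
m=n&(Z>.028)&(Z<.036); q=P[m]
c,r=cv2.minEnclosingCircle((q[:,:2]*1000).astype(np.float32)); print("knob",c,r,np.median(q[:,2]),len(q))
w=n&(img.min(2)>110)&(Z>.028)
vv,uu=np.nonzero(w); print(len(uu))
if len(uu):
    W=onz(s,np.c_[uu,vv],.032)[:,:2]*1000; print(W.min(0),W.max(0),W.mean(0)); d=W.mean(0)-c; print("pointer dir",np.degrees(np.arctan2(d[1],d[0])))
    vx,vy,_,_=cv2.fitLine(W.astype(np.float32),cv2.DIST_L2,0,.01,.01).ravel(); print("line",np.degrees(np.arctan2(vy,vx)))
vv,uu=np.nonzero(n); a,b,cc,d=uu.min(),uu.max(),vv.min(),vv.max(); print(a,b,cc,d)
cv2.imwrite("pics/w5.png",cv2.resize(img[cc:d,a:b],None,fx=4,fy=4,interpolation=cv2.INTER_CUBIC)[:600,:800])
E
```

```text
clk 8.57 pos [ 0.5019 -0.3618  0.151 ] q7 1.92 w 0.085 F [-0.3  0.4 -0.1] M [-0.01 -0.02  0.01]
offset [0.007, -0.0032, 0.15] ang [-0.01, 0.05, 0.25]
knob (496.6955871582031, -369.6849060058594) 17.622533798217773 0.032502894283700456 1191
49
[ 497.70646229 -376.88891874] [ 512.44074243 -369.79147207] [ 505.29273034 -373.32321681]
pointer dir -22.938080280667997
line -22.262299
143 398 156 419
```

View pics/w5.png

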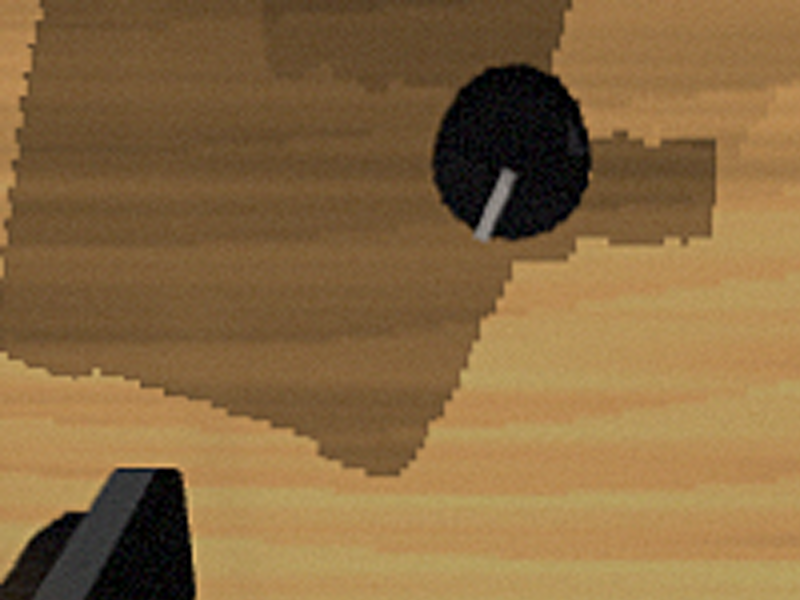

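Request:
{"name": "servo_tool", "arguments": {"plan": [{"offset": [0.0054, -0.0078, 0.05], "angular": [0, 0, 0], "gripper": 0.07}, {"offset": [0.0054, -0.0078, 0.1], "angular": [0, 0, 0], "gripper": 0.06}, {"offset": [0.0054, -0.0078, 0.135], "angular": [0, 0, 0], "gripper": 0.06}, {"offset": [0.0054, -0.0078, 0.149], "angular": [0, 0, 0], "gripper": 0.05}, {"offset": [0.0054, -0.0078, 0.149], "angular": [0, 0, 0], "gripper": 0.04}, {"offset": [0.0054, -0.0078, 0.149], "angular": [0, 0, 0], "gripper": 0.02}, {"offset": [0.0054, -0.0078, 0.149], "angular": [0, 0, 0], "gripper": 0.02}, {"offset": [0.0054, -0.0078, 0.149], "angular": [0, 0, 0], "gripper": 0.02}], "grip_force": 60}}

```text
clock: 9.62
position: [0.4963, -0.3711, 0.0027]
tool_rot: [[-1.0, -0.003, 0.002], [-0.003, 1.0, -0.001], [-0.002, -0.001, -1.0]]
wrist_force: [-1.5, 0.5, 9.8]
gripper_width: 0.0323
```

```bash
python3 -c "
from h import *
go([.58,.04,.23],82.5)"
```

```text
clk 9.62 pos [ 0.4963 -0.3711  0.0027] q7 1.87 w 0.0323 F [-1.5  0.5  9.8] M [ 0.18  0.14 -0.01]
offset [-0.0851, 0.4106, -0.2276] ang [-0.06, 0.1, 7.65]
```

Request:
{"name": "servo_tool", "arguments": {"plan": [{"offset": [0, 0, -0.06], "angular": [0, 0, 0], "gripper": 0.02}, {"offset": [-0.01, 0.02, -0.12], "angular": [0, 0, 0], "gripper": 0.02}, {"offset": [-0.02, 0.06, -0.18], "angular": [0, 0, 0], "gripper": 0.02}, {"offset": [-0.035, 0.11, -0.22], "angular": [0, 0, 1], "gripper": 0.02}, {"offset": [-0.05, 0.17, -0.22], "angular": [0, 0, 2], "gripper": 0.02}, {"offset": [-0.06, 0.23, -0.22], "angular": [0, 0, 3], "gripper": 0.02}, {"offset": [-0.075, 0.29, -0.22], "angular": [0, 0, 4.5], "gripper": 0.02}, {"offset": [-0.09, 0.35, -0.22], "angular": [0, 0, 6], "gripper": 0.02}]}}

```text
clock: 10.62
position: [0.5831, -0.0262, 0.2223]
tool_rot: [[-0.995, 0.103, 0.001], [0.103, 0.995, -0.0], [-0.001, -0.0, -1.0]]
wrist_force: [0.6, -1.1, -0.8]
gripper_width: 0.0322
```

```bash
python3 -c "
from h import *
go([.60,.04,.19],82.5)"
```

```text
clk 10.62 pos [ 0.5831 -0.0262  0.2223] q7 1.3 w 0.0322 F [ 0.6 -1.1 -0.8] M [-0.04 -0.05 -0.03]
offset [-0.01, 0.0676, 0.0323] ang [-0.0, 0.07, 1.61]
```

Request:
{"name": "servo_tool", "arguments": {"plan": [{"offset": [-0.008, 0.05, 0.01], "angular": [0, 0, 1], "gripper": 0.02}, {"offset": [-0.01, 0.067, 0.03], "angular": [0, 0, 1.6], "gripper": 0.02}, {"offset": [-0.01, 0.067, 0.03], "angular": [0, 0, 1.6], "gripper": 0.02}, {"offset": [-0.01, 0.067, 0.03], "angular": [0, 0, 1.6], "gripper": 0.02}, {"offset": [-0.01, 0.067, 0.03], "angular": [0, 0, 1.6], "gripper": 0.02}]}}

```text
clock: 11.25
position: [0.5998, 0.0363, 0.1922]
tool_rot: [[-0.991, 0.131, 0.001], [0.131, 0.991, -0.0], [-0.001, -0.0, -1.0]]
wrist_force: [0.4, -0.1, -0.7]
gripper_width: 0.0326
```

```bash
python3 - <<'E'
from h import *
go([.60,.04,.19],82.5)
s=cam("wrist"); np.savez("w6.npz",**s); img=s["img"]
P=cloud(s);Z=P[:,:,2];x,y=P[:,:,0],P[:,:,1]
n=(abs(x-.585)<.02)&(abs(y-.096)<.02)
q=P[n&(Z>.1395)&(Z<.143)]*1000
print(len(q),q.min(0),q.max(0))
r=cv2.minAreaRect(q[:,:2].astype(np.float32)); print("top face",r, np.median(q[:,2]))
cc,rr=cv2.minEnclosingCircle(q[:,:2].astype(np.float32)); m=q.mean(0); print(cc,rr,m)
d=m[:2]-cc; print("flat dir",np.degrees(np.arctan2(-d[1],-d[0])))
for a in range(-180,180,15):
    e=np.array([np.cos(np.radians(a)),np.sin(np.radians(a))]); print(a,round(np.percentile((q[:,:2]-cc)@e,99),1),end="; ")
vv,uu=np.nonzero(n); a,b,c,d=uu.min(),uu.max(),vv.min(),vv.max(); print(a,b,c,d)
k=cv2.resize(img[c:d,a:b],None,fx=7,fy=7,interpolation=cv2.INTER_CUBIC)[:400,:500]
h=cv2.resize(img,(560,420)); o=np.zeros((420,800,3),np.uint8)
cv2.imwrite("pics/w6.png",k); cv2.imwrite("pics/w6f.png",img)
E
```

```text
clk 11.25 pos [0.5998 0.0363 0.1922] q7 1.18 w 0.0326 F [ 0.4 -0.1 -0.7] M [-0.   -0.01 -0.05]
offset [0.0003, 0.0037, 0.0022] ang [-0.01, 0.07, -0.02]
189 [580.93183716  89.05353441 139.54247842] [591.42261964 101.49533186 142.95902324]
top face ((585.6507568359375, 95.70579528808594), (12.181391716003418, 9.543661117553711), 79.8335952758789) 141.18639710057042
(587.2601928710938, 95.54007720947266) 6.75379753112793 [586.01517611  95.32390295 141.18328944]
flat dir 9.850154181261606
-180 6.0; -165 6.1; -150 6.2; -135 6.3; -120 6.2; -105 5.9; -90 5.9; -75 5.8; -60 5.5; -45 4.9; -30 3.8; -15 2.7; 0 2.8; 15 3.8; 30 4.6; 45 5.2; 60 5.6; 75 5.9; 90 5.7; 105 5.5; 120 5.3; 135 5.4; 150 5.6; 165 5.8; 330 540 163 419
```

View pics/w6.png

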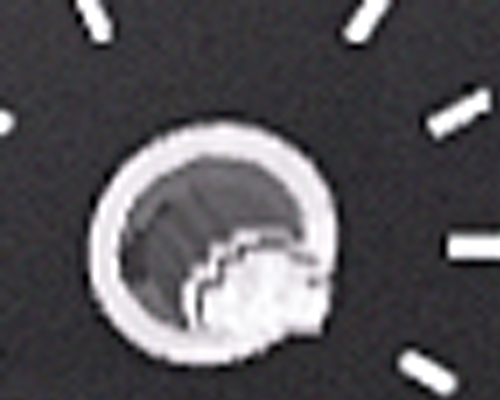

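```bash
python3 - <<'E'
from h import *
s=dict(np.load("w6.npz")); img=s["img"]; P=cloud(s)
p=np.array([.5998,.0363,.1922])
d=P-p; n=(abs(d[:,:,0])<.022)&(abs(d[:,:,1])<.022)&(d[:,:,2]>.02)&(d[:,:,2]<.04)
q=d[n]*1000; print(len(q),q.min(0),q.max(0),np.median(q[:,2]))
vv,uu=np.nonzero(n); a,b,c,e=uu.min()-20,uu.max()+20,vv.min()-20,vv.max()+20; print(a,b,c,e)
w=n&(img.min(2)>110); v2,u2=np.nonzero(w); 
if len(u2)>3:
    W=(onz(s,np.c_[u2,v2],p[2]+np.median(q[:,2])/1000)-p)[:,:2]*1000; print(len(W),W.mean(0),W.min(0),W.max(0))
    vx,vy,_,_=cv2.fitLine(W.astype(np.float32),cv2.DIST_L2,0,.01,.01).ravel(); print("line",np.degrees(np.arctan2(vy,vx)))
f=min(800/(b-a),600/(e-c)); cv2.imwrite("pics/w7.png",cv2.resize(img[c:e,a:b],None,fx=f,fy=f,interpolation=cv2.INTER_CUBIC))
E
```

```text
6349 [-18.00376405 -21.89375821  20.00040244] [16.63310048 21.98515613 39.99415606] 29.62920796845378
199 352 243 365
367 [ 5.4987757  -4.21159332] [ -7.61317602 -24.07614384] [21.89088866 22.5671301 ]
line 88.908066
```

View pics/w7.png

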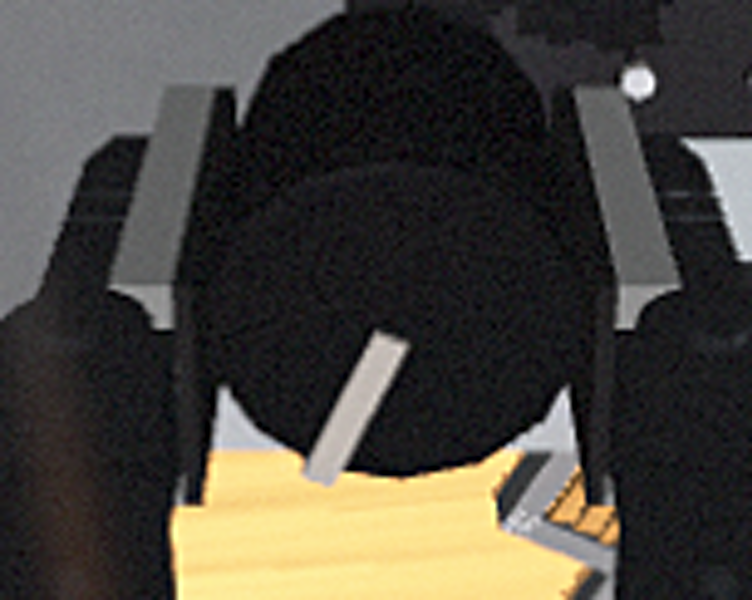

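```bash
python3 - <<'E'
from h import *
s=dict(np.load("w6.npz")); p=np.array([.5998,.0363,.1922])
f=752/153
C=lambda l:np.array(l)/f+[199,243]
for zt in(.0293,):
    W=(onz(s,C([[390,337],[322,478],[400,475],[400,165]]),p[2]+zt)-p)*1000; print(W.round(1)); d=W[1]-W[0]; print(np.degrees(np.arctan2(d[1],d[0])), W[2:].mean(0))
P=cloud(s); d=(P-p)*1000
R=np.array([[-.991,.131],[.131,.991]])
t=d[:,:,:2]@R  # tool x,y coords
m=(abs(t[:,:,1])<14)&(abs(t[:,:,0])<20)&(abs(d[:,:,2]-29.5)<2)
q=t[m]; print("tool x range",q[:,0].min(),q[:,0].max(),np.median(d[m][:,2]))
c,r=cv2.minEnclosingCircle(q.astype(np.float32)); print(c,r)
E
```

```text
[[  1.4  -0.7  29.3]
 [ 16.   -8.9  29.3]
 [ 16.6  -1.8  29.3]
 [-15.6   2.4  29.3]]
-29.321728348511872 [ 0.47531355  0.30348158 29.3       ]
tool x range -16.99276610652553 17.542017012712584 29.624192606409558
(0.08256807178258896, -1.3532580137252808) 18.04901885986328
```

```bash
python3 -c "
from h import *
go([.5876,.0955,.155],104.1)"
```

```text
clk 11.3 pos [0.5998 0.0365 0.1921] q7 1.18 w 0.0322 F [ 0.4  0.1 -0.2] M [ 0.01 -0.01  0.01]
offset [0.0198, 0.0569, 0.0371] ang [-0.02, 0.06, -21.61]
```

Request:
{"name": "servo_tool", "arguments": {"plan": [{"offset": [0.01, 0.028, 0], "angular": [0, 0, -8], "gripper": 0.02}, {"offset": [0.0198, 0.0569, 0.01], "angular": [0, 0, -16], "gripper": 0.02}, {"offset": [0.0198, 0.0569, 0.03], "angular": [0, 0, -21.6], "gripper": 0.02}, {"offset": [0.0198, 0.0569, 0.037], "angular": [0, 0, -21.6], "gripper": 0.02}, {"offset": [0.0198, 0.0569, 0.037], "angular": [0, 0, -21.6], "gripper": 0.02}, {"offset": [0.0198, 0.0569, 0.037], "angular": [0, 0, -21.6], "gripper": 0.02}]}}

```text
clock: 12.05
position: [0.5877, 0.0962, 0.155]
tool_rot: [[-0.97, -0.243, 0.001], [-0.243, 0.97, -0.0], [-0.001, -0.0, -1.0]]
wrist_force: [0.2, 0.3, -0.2]
gripper_width: 0.0327
```

```bash
python3 -c "
from h import *
go([.5876,.0955,.139],104.1)
for n in('wrist','side'):
    s=cam(n); cv2.imwrite('pics/%s8.png'%n,s['img'])
    if n=='side':
        print(n)
go([.5876,.0955,.139],104.1)"
```

```text
clk 12.05 pos [0.5877 0.0962 0.155 ] q7 1.36 w 0.0327 F [ 0.2  0.3 -0.2] M [ 0.01  0.04 -0.03]
offset [0.0003, -0.0006, 0.016] ang [-0.02, 0.05, -0.05]
side
clk 12.15 pos [0.5876 0.0964 0.1549] q7 1.36 w 0.0322 F [-0.8  1.   0.2] M [ 0.07  0.01 -0.01]
offset [0.0002, -0.0008, 0.0159] ang [-0.01, 0.04, 0.0]
```

Descend slowly onto the shaft with a small lateral correction.

Request:
{"name": "servo_tool", "arguments": {"plan": [{"offset": [0.0002, -0.0007, 0.003], "angular": [0, 0, 0], "gripper": 0.02}, {"offset": [0.0002, -0.0007, 0.007], "angular": [0, 0, 0], "gripper": 0.02}, {"offset": [0.0002, -0.0007, 0.01], "angular": [0, 0, 0], "gripper": 0.02}, {"offset": [0.0002, -0.0007, 0.0125], "angular": [0, 0, 0], "gripper": 0.02}, {"offset": [0.0002, -0.0007, 0.0145], "angular": [0, 0, 0], "gripper": 0.02}, {"offset": [0.0002, -0.0007, 0.016], "angular": [0, 0, 0], "gripper": 0.02}, {"offset": [0.0002, -0.0007, 0.016], "angular": [0, 0, 0], "gripper": 0.02}]}}

```text
clock: 13.02
position: [0.5873, 0.0958, 0.1382]
tool_rot: [[-0.97, -0.245, -0.0], [-0.245, 0.97, -0.0], [0.0, -0.0, -1.0]]
wrist_force: [0.4, 0.4, -0.2]
gripper_width: 0.0322
```

```bash
python3 -c "
from h import *
go([.5876,.0955,.1295],104.1)"
```

```text
clk 13.03 pos [0.5873 0.0958 0.1382] q7 1.35 w 0.0322 F [ 0.4  0.4 -0.2] M [-0.01 -0.   -0.01]
offset [-0.0002, -0.0003, 0.0087] ang [-0.01, -0.01, 0.06]
```

Request:
{"name": "servo_tool", "arguments": {"plan": [{"offset": [0, 0, 0.002], "angular": [0, 0, 0], "gripper": 0.02}, {"offset": [0, 0, 0.004], "angular": [0, 0, 0], "gripper": 0.02}, {"offset": [0, 0, 0.006], "angular": [0, 0, 0], "gripper": 0.02}, {"offset": [0, 0, 0.0075], "angular": [0, 0, 0], "gripper": 0.02}, {"offset": [0, 0, 0.0085], "angular": [0, 0, 0], "gripper": 0.02}, {"offset": [0, 0, 0.0085], "angular": [0, 0, 0], "gripper": 0.02}]}}

```text
clock: 13.78
position: [0.5873, 0.0958, 0.1298]
tool_rot: [[-0.97, -0.245, -0.0], [-0.245, 0.97, -0.0], [0.0, -0.0, -1.0]]
wrist_force: [-0.3, 0.6, -1.2]
gripper_width: 0.0325
```

```bash
python3 -c "
from h import *
go([.5876,.0955,.1245],104.1)"
```

```text
clk 13.78 pos [0.5873 0.0958 0.1298] q7 1.35 w 0.0325 F [-0.3  0.6 -1.2] M [-0.01 -0.04 -0.04]
offset [-0.0002, -0.0003, 0.0053] ang [-0.01, -0.0, 0.06]
```

Request:
{"name": "servo_tool", "arguments": {"plan": [{"offset": [0, 0, 0.001], "angular": [0, 0, 0], "gripper": 0.02}, {"offset": [0, 0, 0.002], "angular": [0, 0, 0], "gripper": 0.02}, {"offset": [0, 0, 0.003], "angular": [0, 0, 0], "gripper": 0.02}, {"offset": [0, 0, 0.003], "angular": [0, 0, 0], "gripper": 0.02}]}}

```text
clock: 14.28
position: [0.5874, 0.0958, 0.1268]
tool_rot: [[-0.97, -0.245, 0.0], [-0.245, 0.97, -0.0], [-0.0, -0.0, -1.0]]
wrist_force: [-0.8, -0.2, 4.7]
gripper_width: 0.0322
```

Request:
{"name": "servo_tool", "arguments": {"plan": [{"offset": [0, 0, 0.001], "angular": [0, 0, 0], "gripper": 0.02}, {"offset": [0, 0, 0.002], "angular": [0, 0, 0], "gripper": 0.02}, {"offset": [0, 0, 0.002], "angular": [0, 0, 0], "gripper": 0.02}]}}

```text
clock: 14.65
position: [0.5874, 0.0958, 0.1248]
tool_rot: [[-0.97, -0.245, 0.0], [-0.245, 0.97, -0.0], [-0.0, -0.0, -1.0]]
wrist_force: [-0.7, 0.2, 5.6]
gripper_width: 0.0322
```

Request:
{"name": "servo_tool", "arguments": {"plan": [{"offset": [0, 0, 0.001], "angular": [0, 0, 0], "gripper": 0.02}, {"offset": [0, 0, 0.002], "angular": [0, 0, 0], "gripper": 0.02}, {"offset": [0, 0, 0.002], "angular": [0, 0, 0], "gripper": 0.02}]}}

```text
clock: 15.02
position: [0.5877, 0.0959, 0.1241]
tool_rot: [[-0.97, -0.245, 0.001], [-0.245, 0.97, 0.0], [-0.001, -0.0, -1.0]]
wrist_force: [-5.8, -1.6, 27.3]
gripper_width: 0.0322
```

```bash
python3 -c "
from h import *
s=cam('side'); cv2.imwrite('pics/fin.png',cv2.resize(s['img'][110:310,150:420],None,fx=2.9,fy=2.9,interpolation=cv2.INTER_CUBIC))
s=cam('wrist');P=cloud(s);Z=P[:,:,2];x,y=P[:,:,0],P[:,:,1]
m=(abs(x-.585)<.02)&(abs(y+.0857)<.01)&(Z>.15)&(Z<.2);print('tab top',np.median(Z[m]),m.sum())
p=read_state()['position'];m=(abs(x-p[0])<.012)&(abs(y-p[1])<.012)&(Z<.17);print('knob top',np.median(Z[m]),m.sum())
go(p,104.1)"
```

```text
tab top nan 0
knob top 0.15386079605935157 2678
clk 15.12 pos [0.5877 0.0959 0.1241] q7 1.34 w 0.0325 F [-5.4 -1.1 27.5] M [-0.28  1.36 -0.02]
offset [0.0, 0.0, 0.0] ang [-0.02, 0.09, 0.06]
  return _methods._mean(a, axis=axis, dtype=dtype,
  ret = ret.dtype.type(ret / rcount)
```

View pics/fin.png

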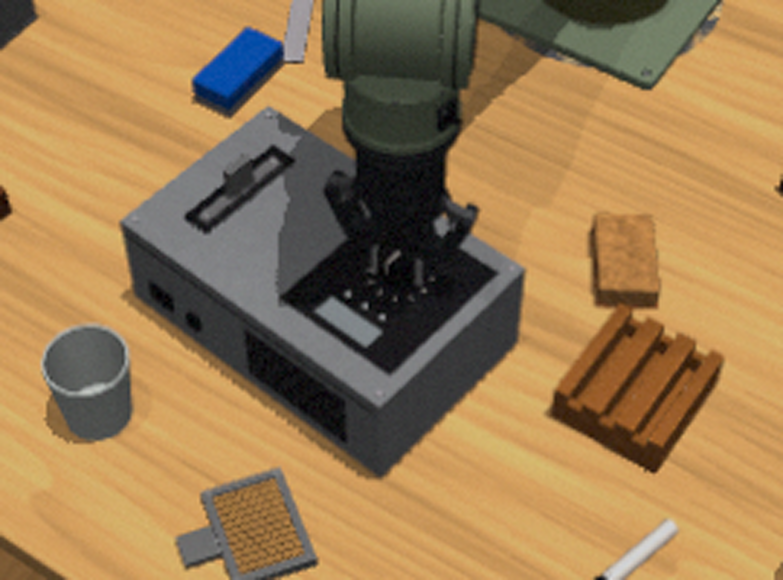

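The final view shows the filter seated at (240,180), with only its tab out. The gripper is holding the knob on the dial at (395,265), and the knob top at 153.9 mm matches the expected 154 mm when fully on and pressed.

```bash
python3 -c "
from plant import *
print(job_done())"
```

```text
the job is handed in; nothing more can be done
None
```

The cleaner is back together: the filter is home in its slot, and the knob is on the shaft with the flats matched. I handed the job in at about 15 s on the robot's clock, with the gripper still holding the dial pressed down. The system gave no verdict.

- **Filter:** the gripper met the slot floor at 24 N. After release, the tab top measured 159 mm, which is exactly the height for a filter that is home.
- **Knob:** it slid on without force, then met the spring at 4.7 N and 5.6 N. It came to a firm stop at 27 N, and its top then measured 153.9 mm against the 154 mm expected when fully on and pressed in.
- **One check that failed:** a last wrist-camera reading of the filter tab found no points there. The final side picture still shows the filter seated with only its tab standing out.
- **Other things on the table:** I handled none of them. The ones visible in the final crop are where they were, but the wood block, the brush and most of the marker were outside it.

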